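# Wedge the drooping pod support level

## Task

The hinged leaf of the pod support droops at its free edge. Pick up the orange wedge by its black block, lay it flat on the support's slide bed with the thin end under the middle of that edge, and push it straight in until the leaf sits level and tight up against its two red stops; stop as soon as it is snug, never forcing it, and let go with the wedge holding the leaf. Let the wedge do the lifting: do not touch the leaf with the gripper, and leave the other things on the bench where they are.

Things in the scene. Friction and masses are not known exactly. Their poses are not given: they have to be found in the camera images.
- wedge_grip (a point): centre of the black grip block (30 long in x, 36 wide in y, 40 high) at the thick end of the orange wedge, a rigid 0.14 kg piece 152 long, 36 wide, flat underneath. x points to the thin end, z up. This point is 47 above the underside, 22 below the block's top, 137 behind the thin end, 15 ahead of the rear face. The sides are flush down to the underside: grip the 36 mm width from above
- wedge_tip (a point): the orange wedge's thin end: middle of its lower edge, same axes (x points out of the thin end). It is 3 thick here; the top rises evenly over 122 to 29 at the foot of the block's front face. Friction between the parts is about 0.6, so a snug wedge stays put when let go
- mouth (a point): fixed point of the bolted-down pod support (other place and yaw each time): where the middle of the leaf's free edge, underside, lies once level, 50 above the bench. x points straight in under the leaf to its hinge (the wedge's way), z up. Level with this edge a stop post stands each side, 96 to 112 off the centre line, up to 26 above this point, its red lug reaching 12 in over the leaf's corner
- bed_front (a point): middle of the near end of the slide bed, axes as mouth: a bare flat aluminium strip 70 wide from 142 in front of the mouth to 142 behind it. Its height is set anew each time and not measured: the top lies 20 to 25 below the mouth (this point: 22.5 below), so where the wedge comes to rest, and how far in it gets tight (thin end some 80 to 104 past the mouth), must be felt
- leaf: hinged aluminium leaf 150 (x) by 180 (y) by 15 thick; hinge 150 behind the free edge; on it a white vacuum pod, top 37 above the underside, from 33 behind the edge. Origin: middle of the free edge, underside; z is the plate's normal. It droops 0.095 rad (edge 14 down, 6 to 11 above the bed), weighs 0.4 to 0.8 kg (2 to 4 N at the edge) and rises only until level, against the red stops
- stop (a point): underside of the red stop lug on the left (+y) of the mouth, 15 above it. Sliding the wedge in and lifting the leaf takes a push of some 4 to 12 N; once the leaf meets the stops the push climbs by several N with every mm. It is snug when the push along the bed has risen to about 21 N (some 11 N between wedge and leaf); a push of over 28 N (18 N between them) strains the hinge
- spare_grip (a point): bystander: a shorter, flatter blue wedge with a grey block, 120 long, 30 wide, 16 thick; too thin for this job. This point is the centre of its block, 34 above the bench
- wrench: bystander: open-ended wrench lying on the bench
- screwdriver: bystander: screwdriver lying on the bench
- pod: bystander: loose vacuum pod, white top on black base, 112 square, 32 high
- glue: bystander: white glue bottle, 60 across, 170 high
- offcut: bystander: plywood offcut 160 x 90 x 18
- mug: bystander: blue mug, 80 across, 95 high
Not all that is in view belongs to the job. Of the things shaped like the part that bears wedge_grip, the orange one is meant.

How it is judged:
By the outcome, as a careful person would: the job done as asked, in the order asked, and still so for the second after the job is handed in, with the robot touching nothing.
It also fails if it takes over 64 s, if anything falls off the work surface, if the arm or the gripper's body presses on something with over 40 N, if the wrist force passes 120 N, or if a joint passes its speed limit or range.

## Robot

A 6-joint arm with a two-finger parallel gripper is mounted at the origin on the work surface. World frame = base frame: x ahead of the robot, y to its left, z up, the work surface at z = 0. Lengths are in m, angles in rad, forces in N, time in s.
With the tool pointing down it reaches from about 0.3 to 0.75 m from the base axis. Payload 8.5 kg.
Tool frame: the origin (TCP) lies between the finger pads; the fingertips stand env.finger_overhang ahead of it and the grasp point (between the pads) lies 11 mm behind it (env.finger_overhang is the distance from the TCP to the fingertips, in m); z points along the fingers, y is the line along which they close (so a half turn about z gives the same grasp; the last joint's range is limited). The gripper opens to 85 mm and grips with 20 to 120 N. Pads are 22 mm wide; open, the fingers measure 114 mm over their backs; the gripper's body (76 mm by 85 mm) begins 54 mm behind the grasp point. The pads swing forward as they close: fully open they stand 13 mm farther back than shut.
Start: joints at [1.003, 0.381, 1.297, -0, 1.464, -0.215], TCP at [0.19, 0.516, 0.239] pointing down, gripper open.
Joint ranges: [-3.11, 3.11], [-0.89, 2.33], [0.22, 2.48], [-1.42, 4.56], [0.17, 2.85], [-2.88, 2.88]. Speed limits (rad/s): [2.39, 2.39, 3.14, 3.14, 3.14, 3.14].

## Interface

Orientations are given as a rotation vector (axis times angle).
In Python, from rig import env gives the robot as it stands. Calls block until the motion is done:
- env.move_to(position, orientation): joint-space move of the TCP to a pose.
- env.move_linear(position, feed=0.15, rot=None, until_force=None): straight line of the TCP; rot=None keeps the orientation; feed is the mean speed in m/s. With until_force (N) it stops when the force on the tool has changed by that much, and returns True; else False.
- env.movej(angles): joint-space move.
- env.open() and env.grab(): open the fingers fully, or close them until they stop; the grip force is fixed at half the most.
- env.sleep(seconds).
- env.inverse_kinematics(position, orientation): joint angles nearest the present ones, or None.
- env.get_state(): the state.
- env.grab_frame(name): name is "side" or "top"; returns a dict with "frame" (384x512x3 uint8, red, green, blue), "K" (3x3 intrinsics, pixels), "position" and "attitude" of the camera in the world. Camera axes: x right, y up, looking along -z (the intrinsics and any distortion apply to the point x, -y, -z); pixel columns grow to the right and rows downward; lengths in m; the calibration is good to about 2 mm. A picture is of the moment at which its call begins. There is no depth.
A pose or a line that the arm cannot do raises env.PlanningError and nothing moves.
- env.close_job(): hands the job in; it is judged then, once.
The state is a dict: "time": time; "q": joint angles; "joint_vel": joint speeds; "tau": joint torques, N m; "tool_pos": TCP position; "ee_rot": TCP orientation; "contact_force": force on the tool from outside, world axes, zero at the start; "wrist_torque": the same for the moment, N m; "grip_width": finger opening in m; "grasp_force": force on a finger pad.
Only numpy, scipy, OpenCV 4.12 (cv2) and the standard library are available. Lean on these libraries where they do the work, as an engineer would, in place of code of your own. Each camera call takes 0.05 s, during which the arm holds its last target. There are 200 camera calls.

## Working session

There is one attempt and no reset: what is moved stays moved. The work goes in short steps, each a Python script; the robot and the scene stay as the last script left them, time stands still between calls to the robot, and variables do not carry over. Pictures are saved under pics/ and viewed, at most 10 in all, crops included, and the job is handed in when it is done.

```bash
ls; mkdir -p pics; python3 - <<'E'
from rig import env
import cv2
for n in ("top","side"):
    f=env.grab_frame(n); cv2.imwrite(f"pics/{n}0.png",f["frame"][:,:,::-1])
    print({k:v for k,v in f.items() if k!="frame"})
print(env.finger_overhang, env.get_state())
E
```

```text
pics
{'K': array([[417.14120262,   0.        , 250.48971761],
       [  0.        , 417.14120262, 187.38430198],
       [  0.        ,   0.        ,   1.        ]]), 'position': array([ 0.27050185, -0.03293188,  1.55565229]), 'attitude': array([ 0.09298625, -0.08680379, -1.55696471])}
{'K': array([[440.84745747,   0.        , 258.98001692],
       [  0.        , 440.84745747, 194.1360141 ],
       [  0.        ,   0.        ,   1.        ]]), 'position': array([ 0.17002588, -0.99476899,  1.20049458]), 'attitude': array([ 0.73444866, -0.10650569, -0.28227377])}
0.008 {'time': 0.1, 'q': array([ 1.00270196e+00,  3.81119619e-01,  1.29817317e+00,  2.15479532e-08,
        1.46362098e+00, -2.15325271e-01]), 'joint_vel': array([ 0.00020908, -0.00304359, -0.00225902,  0.00042199, -0.00074003,
       -0.00081782]), 'tau': array([ 3.80847399e-03, -4.49221802e+01, -2.31653613e+01, -1.52643734e-04,
        3.65674059e-03,  2.28436431e-05]), 'tool_pos': array([0.18989471, 0.51589917, 0.23878233]), 'ee_rot': array([-5.51170968e-01, -3.09235225e+00,  1.91770072e-03]), 'contact_force': array([ 0.05236026, -0.41292714,  0.5785701 ]), 'wrist_torque': array([ 0.00892292, -0.00115747, -0.01232923]), 'grasp_force': 0.0, 'grip_width': 0.08568007541769329}
```

View pics/top0.png

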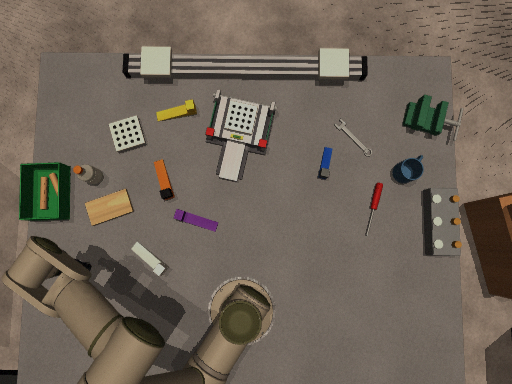

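View pics/side0.png

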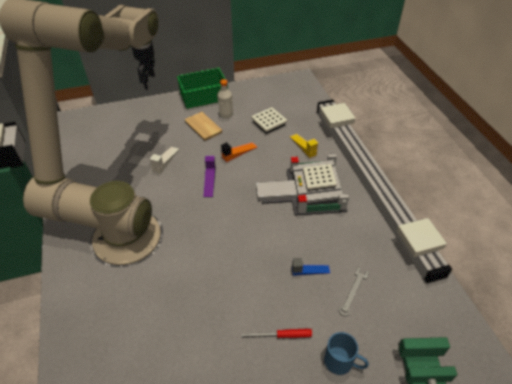

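Wedge-shaped candidates in the top view are orange (163,180), yellow (176,111), purple (196,220), white (150,258) and blue (325,163). The one meant is the orange one with its black block at (166,195). The support is at (240,135), its bed running down-left to (229,178). I'll confirm in an enlarged crop.

```bash
python3 - <<'E'
import cv2,numpy as np
t=cv2.imread("pics/top0.png")[84:224,145:285]; s=cv2.imread("pics/side0.png")[125:220,210:355]
cv2.imwrite("pics/topc.png",cv2.resize(t,None,fx=4.28,fy=4.28,interpolation=cv2.INTER_CUBIC))
cv2.imwrite("pics/sidec.png",cv2.resize(s,None,fx=5.5,fy=5.5,interpolation=cv2.INTER_CUBIC))
E
```

```text
(no output)
```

View pics/topc.png

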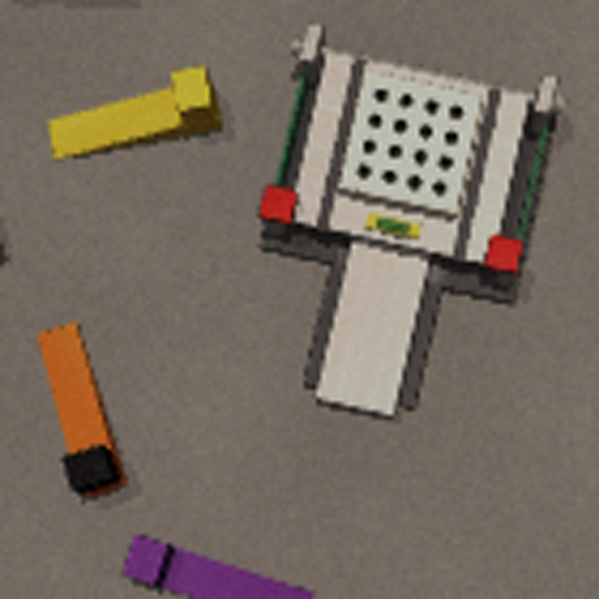

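View pics/sidec.png

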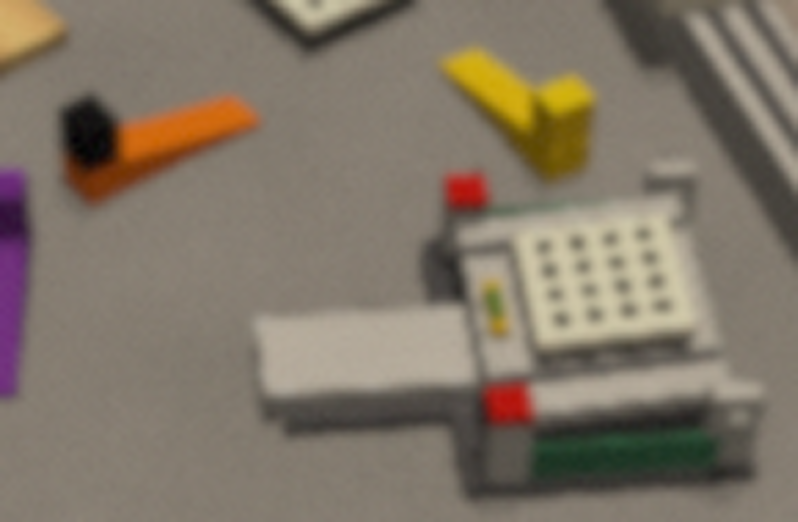

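The orange wedge is confirmed in the crop: thin end at (57,330), black block at (90,468), thin end pointing up-left. The red lugs are at (278,204) and (504,253), the bed front corners at (318,402) and (396,415). Next I fit both poses from both views.

```bash
cat > fit.py <<'E'
from rig import env
import cv2,numpy as np
from scipy.optimize import least_squares
from scipy.spatial.transform import Rotation as R
def proj(f,P):
    Rm=R.from_rotvec(f["attitude"]).as_matrix(); c=(np.atleast_2d(P)-f["position"])@Rm
    p=c*[1,-1,-1]; return (p@f["K"].T)[:,:2]/p[:,2:]
def world(x,y,yaw,L):
    L=np.array(L,float)/1000; c,s=np.cos(yaw),np.sin(yaw)
    return np.c_[x+c*L[:,0]-s*L[:,1], y+s*L[:,0]+c*L[:,1], L[:,2]]
def fit(obs,x0):  # obs: list of (frame,pixels,local pts)
    fun=lambda v: np.concatenate([(proj(f,world(*v,L))-px).ravel() for f,px,L in obs])
    r=least_squares(fun,x0,loss="soft_l1"); return r.x,r.fun
E
python3 - <<'E'
from fit import *
T,S=env.grab_frame("top"),env.grab_frame("side")
tp=lambda a:(np.array(a)+.5)/4.28-.5+[145,84]
sp=lambda a:(np.array(a)+.5)/5.5-.5+[210,125]
np.set_printoptions(precision=2,suppress=True)
# support, local origin below mouth
v,r=fit([(T,tp([(318,402),(396,415),(278,204),(504,253)]),[(-142,35,27.5),(-142,-35,27.5),(0,98,76),(0,-98,76)]),
         (S,sp([(255,318),(266,396),(467,188),(509,402)]),[(-142,35,27.5),(-142,-35,27.5),(0,98,74),(0,-98,74)])],[.5,0,0.])
print("mouth",v.round(4),r.reshape(-1,2))
w,r=fit([(T,tp([(38,335),(75,324),(64,459),(107,447),(118,482),(78,494)]),[(0,18,3),(0,-18,3),(-122,18,69),(-122,-18,69),(-152,-18,69),(-152,18,69)]),
         (S,sp([(232,97),(260,121),(92,204),(67,178)]),[(0,18,3),(0,-18,3),(-152,-18,0),(-152,18,0)])],[.55,.25,.2])
print("tip",w.round(4),r.reshape(-1,2))
# silhouette refinement for wedge
import cv2
def masks(f,roi):
    h=cv2.cvtColor(f["frame"],cv2.COLOR_RGB2HSV); x0,y0,x1,y1=roi
    m=((h[...,0]<15)&(h[...,1]>170)&(h[...,2]>90))|(f["frame"].max(2)<45)
    o=np.zeros(m.shape); o[y0:y1,x0:x1]=m[y0:y1,x0:x1]; return o
A=[[(0,s,z) for s in(-18,18) for z in(0,3)]+[(-122,s,z) for s in(-18,18) for z in(0,29)],
   [(x,s,z) for x in(-122,-152) for s in(-18,18) for z in(0,69)]]
M=[(T,masks(T,(148,150,180,205))),(S,masks(S,(215,135,262,166)))]
def cost(v):
    e=0
    for f,m in M:
        im=np.zeros((384*4,512*4),np.float32)
        for L in A:
            h=cv2.convexHull(((proj(f,world(*v,L))+.5)*4*16).astype(np.int32)); cv2.fillPoly(im,[h],1,shift=4)
        im=cv2.resize(im,(512,384),interpolation=cv2.INTER_AREA); e+=np.abs(im-m).sum()
    return e
from scipy.optimize import minimize
q=minimize(cost,w,method="Nelder-Mead",options=dict(initial_simplex=np.array([w,w+[.006,0,0],w+[0,.006,0],w+[0,0,.06]])))
print(cost(w),q.fun,q.x.round(4),[m.sum() for _,m in M]); 
g=world(*q.x,[(-137,0,47)])[0]; print("grip",g)
np.save("pose.npy",np.array([v,w,q.x]))
E
```

```text
mouth [ 0.62  0.03 -0.2 ] [[ 0.28 -1.61]
 [ 0.53 -0.72]
 [ 0.17  1.24]
 [ 0.25  0.88]
 [ 0.78 -0.41]
 [ 0.58 -0.61]
 [-1.52 -0.22]
 [-0.74 -0.25]]
tip [0.55 0.32 0.35] [[ 0.26  0.44]
 [ 0.68 -0.1 ]
 [ 0.27 -0.07]
 [-0.23 -0.57]
 [-0.21 -0.89]
 [-0.43 -0.38]
 [-0.25 -0.56]
 [-0.12 -0.28]
 [-0.45  0.65]
 [-0.95  0.41]]
227.0 183.25 [0.55 0.33 0.34] [np.float64(391.0), np.float64(296.0)]
grip [0.42 0.28 0.05]
```

```bash
cat >> fit.py <<'E'
def rot(yaw,flip):
    c,s=np.cos(yaw),np.sin(yaw); k=-1 if flip else 1
    return R.from_matrix(np.array([[k*c,k*s,0],[k*s,-k*c,0],[0,0,-1]])).as_rotvec()
E
python3 - <<'E'
from fit import *
np.set_printoptions(precision=4,suppress=True)
T,S=env.grab_frame("top"),env.grab_frame("side")
tp=lambda a:(np.array(a)+.5)/4.28-.5+[145,84]
sp=lambda a:(np.array(a)+.5)/5.5-.5+[210,125]
tpx=tp([(318,402),(396,415),(278,204),(504,253)]); spx=sp([(255,318),(266,396),(467,188),(509,402)])
def fun(v):
    x,y,a,d=v; d*=100
    Lt=[(-142,35,27.5),(-142,-35,27.5),(d,98,76),(d,-98,76)]
    return np.r_[(proj(T,world(x,y,a,Lt))-tpx).ravel(),(proj(S,world(x,y,a,Lt))-spx).ravel()]
r=least_squares(fun,[.62,.03,-.2,0]); print(r.x,r.fun.reshape(-1,2))
P=np.load("pose.npy"); m=r.x[:3]; w=P[2]; print(P)
np.save("mouth.npy",m)
g=world(*w,[(-137,0,0)])[0]
for fl in(0,1):
    print(fl,env.inverse_kinematics([g[0],g[1],.036],rot(w[2],fl)),[env.inverse_kinematics(world(*m,[(x,0,70)])[0],rot(m[2],fl)) for x in(-147,-30)])
E
```

```text
[ 0.6164  0.0283 -0.2022  0.0722] [[ 0.0998 -0.7008]
 [ 0.3484  0.2461]
 [ 0.5638  0.2267]
 [ 0.5958  0.0188]
 [-0.1483 -0.3268]
 [-0.4371 -0.5151]
 [-0.4147 -0.5754]
 [ 0.2893 -0.5901]]
[[ 0.62    0.0281 -0.1991]
 [ 0.5463  0.3237  0.3491]
 [ 0.5488  0.3264  0.3396]]
0 [ 0.3548  0.5557  1.6962 -0.      0.8897  1.586 ] [array([-0.1277,  0.4632,  1.743 , -0.    ,  0.9354,  1.6453]), array([-0.1428,  0.6134,  1.4239, -0.    ,  1.1042,  1.6302])]
1 [ 0.3548  0.5557  1.6962 -0.      0.8897 -1.5556] [array([-0.1277,  0.4632,  1.743 , -0.    ,  0.9354, -1.4963]), array([-0.1428,  0.6134,  1.4239, -0.    ,  1.1042, -1.5114])]
```

```bash
python3 - <<'E'
from fit import *
np.set_printoptions(precision=4,suppress=True)
P=np.load("pose.npy"); w=(P[1]+P[2])/2; m=np.load("mouth.npy")
g=world(*w,[(-137,0,0)])[0]; o=rot(w[2],1)
env.move_to([g[0],g[1],.16],o)
print(env.move_linear([g[0],g[1],.036],feed=.12,until_force=8))
env.grab(); s=env.get_state(); print(s["grip_width"],s["grasp_force"],s["contact_force"],s["tool_pos"])
env.move_linear([g[0],g[1],.20],feed=.15)
p=world(*m,[(-147-10,0,0)])[0]; print(p)
env.move_to([p[0],p[1],.12],rot(m[2],1))
env.sleep(.3); s=env.get_state(); print(s["time"],s["grip_width"],s["contact_force"],s["wrist_torque"],s["tool_pos"])
for n in ("top","side"):
    f=env.grab_frame(n)["frame"][:,:,::-1]
    c=f[84:224,185:285] if n=="top" else f[100:220,210:355]
    cv2.imwrite(f"pics/{n}1.png",cv2.resize(c,None,fx=4,fy=4,interpolation=cv2.INTER_CUBIC))
a,b=cv2.imread("pics/top1.png")[:480],cv2.imread("pics/side1.png")[:,:400]
cv2.imwrite("pics/both1.png",np.hstack([a[:480],b[:480]]))
E
```

```text
False
0.03524882098670005 60.05449891090393 [-0.7012 -0.2072  4.3454] [0.4188 0.2789 0.0363]
[0.4626 0.0598 0.    ]
5.7667 0.03525090891346661 [ 0.3499 -0.4713 -0.5537] [ 0.0344 -0.009   0.0046] [0.4627 0.0605 0.1202]
```

View pics/both1.png

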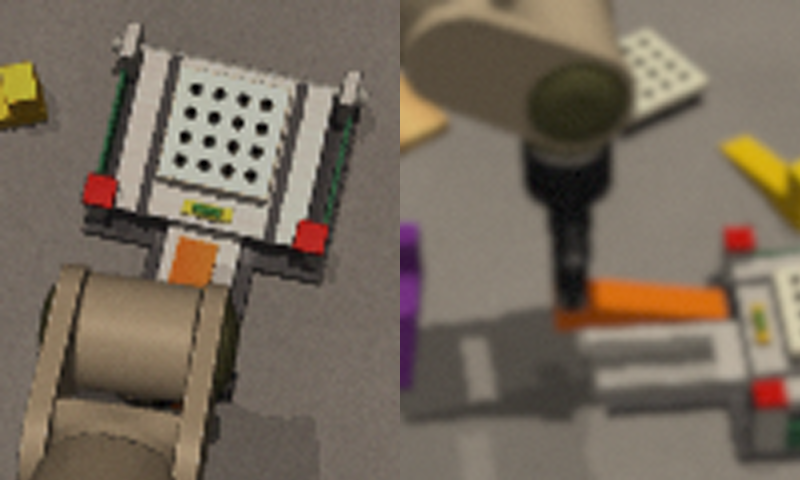

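The wedge is held aligned with the bed. Its tip is at about (193,240) in the left half, just ahead of the leaf edge, and the side half shows it level above the bed. Now I lower it by touch, release and regrip so it lies flat.

```bash
python3 - <<'E'
from fit import *
np.set_printoptions(precision=4,suppress=True)
m=np.load("mouth.npy"); T=env.grab_frame("top")
s=env.get_state(); p=s["tool_pos"]; 
tip=world(p[0],p[1],m[2],[(137,0,(p[2]-.036+.003)*1000)]); print("tip px",proj(T,tip),"seen ~233.2,144")
x,y=world(*m,[(-137-12,0,0)])[0][:2]
env.move_linear([x,y,.072],feed=.12)
print(env.move_linear([x,y,.056],feed=.015,until_force=2.5))
s=env.get_state(); print(s["tool_pos"],s["contact_force"])
z=s["tool_pos"][2]
env.open(); env.sleep(.2); print(env.get_state()["contact_force"])
env.move_linear([x,y,z],feed=.03)
env.grab(); env.sleep(.2); s=env.get_state(); print(s["time"],s["tool_pos"],s["contact_force"],s["grip_width"])
E
```

```text
tip px [[234.6673 143.6635]] seen ~233.2,144
True
[0.4704 0.0582 0.0626] [-0.4591  0.4264  5.7214]
[-0.1808 -0.7347 -0.1813]
8.875 [0.4705 0.0582 0.0628] [-0.6251  1.3251  3.756 ] 0.03520757527922824
```

```bash
cat > push.py <<'E'
from fit import *
np.set_printoptions(precision=2,suppress=True)
m=np.load("mouth.npy"); d=np.array([np.cos(m[2]),np.sin(m[2]),0]); n=np.array([-d[1],d[0],0])
def read():
    F=[]
    for _ in range(3): env.sleep(.02); F.append(env.get_state()["contact_force"])
    F=np.mean(F,0); return -F@d,F@n,F[2],env.get_state()
def go(u,z,feed): # u: tip past mouth (nominal), m
    q=world(*m,[(u*1000-137,0,0)])[0]; env.move_linear([q[0],q[1],z],feed=feed)
E
python3 - <<'E'
from push import *
z=env.get_state()["tool_pos"][2]
for _ in range(6):
    a,l,f,s=read(); 
    if f<1: break
    z+=.0002; go(-.012,z,.02)
print("z",z,a,l,f,s["time"])
u=-.012
while u<.076:
    u+=.004; go(u,z,.03); a,l,f,s=read()
    print(f"{u:.3f} {a:.1f} {l:.1f} {f:.1f} {s['time']:.2f}", end=" | ")
    if f>3: z+=.0002
    if f<-1.5: z-=.0002
    if a>15 or abs(l)>8 or abs(f)>12: break
print(z,s["tool_pos"],s["grip_width"])
E
```

```text
z 0.0629676853650935 0.9598407257587891 0.4100345690623077 -0.13621068113348503 9.225
-0.008 -0.2 -0.0 -1.3 9.56 | -0.004 -0.3 -0.1 -1.3 9.89 | 0.000 -0.0 0.3 -1.3 10.22 | 0.004 0.1 0.2 -1.1 10.56 | 0.008 0.0 -0.0 -1.3 10.89 | 0.012 -0.0 -0.3 -1.7 11.22 | 0.016 -0.7 0.2 -0.8 11.56 | 0.020 -0.6 0.1 -0.1 11.89 | 0.024 -0.1 -0.2 -0.1 12.22 | 0.028 -1.2 0.2 0.1 12.56 | 0.032 -1.2 0.3 0.5 12.89 | 0.036 6.1 -0.2 5.8 13.22 | 0.040 6.1 -0.1 4.3 13.56 | 0.044 5.3 -0.3 2.7 13.89 | 0.048 5.6 0.1 2.1 14.22 | 0.052 5.0 -0.4 2.2 14.56 | 0.056 5.1 0.4 2.0 14.89 | 0.060 5.2 -0.6 1.8 15.22 | 0.064 5.1 0.1 2.1 15.56 | 0.068 5.0 -0.4 2.8 15.89 | 0.072 5.3 0.2 2.2 16.23 | 0.076 5.4 0.6 0.9 16.56 | 0.06316768536509351 [0.56 0.04 0.06] 0.035639264414974295
```

```bash
python3 - <<'E'
from push import *
z=.0631677; u=.076; a=5
while u<.112:
    u+=.002 if a<7 and u<.088 else .001 if a<8 else .0004 if a<16 else .0002
    go(u,z,.015); a,l,f,s=read()
    print(f"{u:.4f} {a:.1f} {l:.1f} {f:.1f} {s['time']:.2f}", end=" | ")
    if f>4: z+=.0001
    if f<-1.5: z-=.0002
    if a>20.3 or abs(l)>8 or abs(f)>14: break
print(z,s["tool_pos"],s["grip_width"])
for n,(x0,y0,x1,y1) in dict(top=(195,84,295,209),side=(230,100,355,220)).items():
    f=env.grab_frame(n)["frame"][y0:y1,x0:x1,::-1]
    cv2.imwrite(f"pics/{n}2.png",cv2.resize(f,None,fx=3.8,fy=3.8,interpolation=cv2.INTER_CUBIC))
a,b=cv2.imread("pics/top2.png"),cv2.imread("pics/side2.png")
h=min(len(a),len(b)); cv2.imwrite("pics/both2.png",np.hstack([a[:h,:],b[:h,:420]]))
E
```

```text
0.0780 5.1 0.8 0.8 16.89 | 0.0800 4.7 0.3 0.2 17.23 | 0.0820 5.1 0.0 1.0 17.56 | 0.0840 5.2 0.0 0.8 17.89 | 0.0860 5.4 0.1 1.0 18.23 | 0.0880 4.9 0.1 0.0 18.56 | 0.0890 5.3 -0.1 0.6 18.86 | 0.0900 5.2 0.1 0.5 19.16 | 0.0910 4.9 -0.3 -0.0 19.46 | 0.0920 4.6 0.2 0.1 19.76 | 0.0930 5.0 -0.4 0.1 20.06 | 0.0940 5.0 -0.3 -0.6 20.36 | 0.0950 4.9 -0.2 -1.8 20.66 | 0.0960 4.7 0.2 -2.2 20.96 | 0.0970 4.9 0.2 -0.3 21.26 | 0.0980 4.9 0.2 -0.1 21.56 | 0.0990 4.9 -0.0 0.4 21.86 | 0.1000 9.7 -1.4 2.6 22.16 | 0.1004 11.8 -0.7 4.0 22.46 | 0.1008 13.2 -1.0 5.2 22.76 | 0.1012 14.4 -1.1 4.8 23.06 | 0.1016 16.3 -0.9 5.1 23.36 | 0.1018 16.3 -1.0 5.2 23.66 | 0.1020 17.2 -0.8 4.9 23.96 | 0.1022 18.1 -1.6 4.3 24.26 | 0.1024 18.6 -1.1 4.8 24.56 | 0.1026 19.5 -1.5 4.3 24.86 | 0.1028 19.8 -1.8 4.3 25.16 | 0.1030 20.9 -0.9 4.1 25.46 | 0.06376770000000001 [0.58 0.04 0.06] 0.035070385812105004
```

View pics/both2.png

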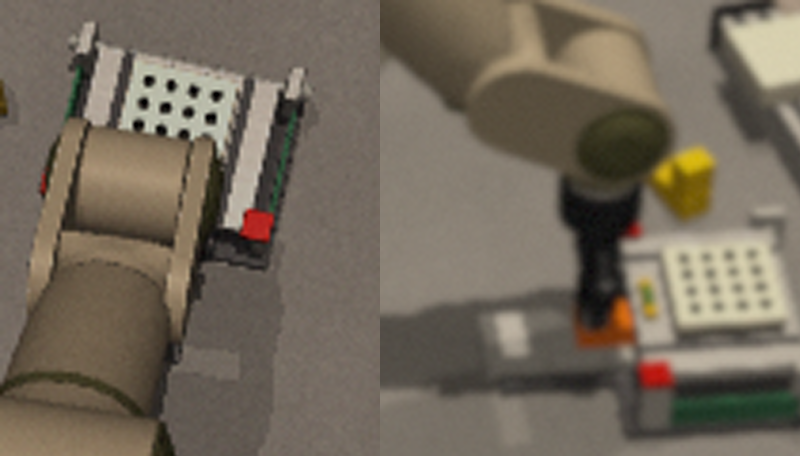

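Force profile is as expected: flat at about 5 N until 99 mm, then a steep climb to 21 N. The side half shows the leaf level at the red lugs with the wedge under it and the gripper clear of the leaf. Letting go and backing away.

```bash
python3 - <<'E'
from push import *
env.open(); env.sleep(.2); p=env.get_state()["tool_pos"]
env.move_linear([p[0],p[1],.25],feed=.12)
env.movej([1.003,.381,1.297,0,1.464,-.215]); env.sleep(.3)
s=env.get_state(); print(s["time"],s["contact_force"])
for n,(x0,y0,x1,y1) in dict(top=(195,84,295,209),side=(230,100,355,220)).items():
    f=env.grab_frame(n)["frame"][y0:y1,x0:x1,::-1]
    cv2.imwrite(f"pics/{n}3.png",cv2.resize(f,None,fx=3.8,fy=3.8,interpolation=cv2.INTER_CUBIC))
a,b=cv2.imread("pics/top3.png"),cv2.imread("pics/side3.png")
h=min(len(a),len(b)); cv2.imwrite("pics/both3.png",np.hstack([a[:h,:],b[:h,:420]]))
E
```

```text
30.5333 [ 0.31  0.42 -0.22]
```

View pics/both3.png

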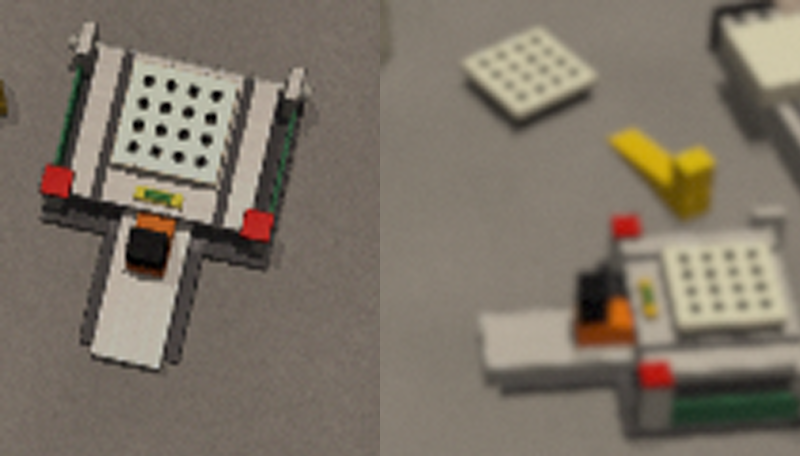

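The wedge stands centred and straight under the leaf edge, with its block at (148,248) in the left half. The leaf is level at the red lugs and the arm is clear.

```bash
python3 -c "
from rig import env
print(env.close_job())"
```

```text
the job is handed in; nothing more can be done
None
```

The job is handed in at about 31 s: I pushed the orange wedge straight in until the push reached about 21 N and let go, and the last pictures show it holding the leaf level at its red stops.

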